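# Tip oiled pins from a chute tray through a magazine's slot

### The job

Load the three oiled steel pins into the blue magazine without touching them: turn the yellow tray so that its nose lines up with the magazine's slot, then tip it by its black grip so that all the pins slide lengthwise through the slot. Afterwards set the tray down flat on the bench and let go of it. Leave the pens, the calliper and the wooden block where they lie.

Things in the scene. Friction and masses are not known exactly. Their poses are not given: they have to be found in the camera images.
- tray: Loose yellow chute tray with a black upright grip at its rear, 0.45 kg, 192 mm long. Origin on its underside, on the centre line; x runs towards its open nose, y left, z up. Two side skirts (x -78 to +60, up to z 75, outer faces at y +-27 mm) stand on slippery black glide strips (y +-23 to +-40). Floor level, top 60 mm above the bench, 46 mm wide inside, closed at the rear (x = -74), open at the nose (x = +76). Three pins lie in it lengthwise.
- tray_edge (a point): Middle of the front lower edge of the tray's glide strips, at x = +60, y = 0, z = 0 mm in the tray's frame: raising the grip tips the tray nose-down about this edge, so that the nose dips and also moves forward (about 28 mm at 30 degrees).
- tray_grip (a point): Middle of the part of the black grip to take hold of, at x = -96, y = 0, z = 112 mm in the tray's frame. The grip is an upright block 40 mm long along the tray's x, 14 mm thick along its y; it rises from behind the rear wall to z = 130 mm and is clear on all sides above z = 80 mm. Axes as the tray.
- tray_nose (a point): Front end of the tray's floor, upper face, at x = +76, y = 0, z = 60 mm in the tray's frame. The nose is 52 mm wide over its low cheeks; its underside is at z = 57, its cheek tops at z = 70 mm. When it stands 5 to 20 mm before the slot face, square to it, tipping brings it into the slot.
- magazine: Blue box fixed to the bench, with a flat, pale cover, 142 mm deep, 90 mm wide, 95 mm high. Origin: on the bench under the middle of its slot face; x runs into the box, y to the left as one looks in, z up. The only opening is the slot. Behind the 4 mm slot wall the box is 134 mm deep inside and 82 mm wide; its steel floor falls 10 degrees from 27 mm high behind the slot to 3 mm at the back.
- slot (a point): Middle of the slot, in the outer face of the magazine, 54 mm above the bench. The slot is 66 mm wide (along y) and 44 mm high, from 32 to 76 mm above the bench, framed by a bright rim. Axes as the magazine: x points into the box.
- marker_red: Grey marker pen with a red cap, 136 mm, lying on the bench; leave alone.
- calliper: Metal calliper, 246 mm, lying on the bench; leave alone.
- wood_block: Small wooden block, 30x39x44 mm, on the bench; leave alone.
- marker_blue: Blue marker pen, 136 mm, lying on the bench; leave alone.
- pin_1_center (a point): Centre of an oiled bright steel pin, 100 mm long, 12 mm in diameter, 80 g, one of three alike lying side by side on the tray's floor. x runs along the pin. The oil makes pins slippery (friction about 0.15 on anything): they slide when the tray is tipped more than about 10 degrees, or if it is jerked.
- pin_2_center (a point): Centre of an oiled bright steel pin, 100 mm long, 12 mm in diameter, 80 g, one of three alike lying side by side on the tray's floor. x runs along the pin. The oil makes pins slippery (friction about 0.15 on anything): they slide when the tray is tipped more than about 10 degrees, or if it is jerked.
- pin_3_center (a point): Centre of an oiled bright steel pin, 100 mm long, 12 mm in diameter, 80 g, one of three alike lying side by side on the tray's floor. x runs along the pin. The oil makes pins slippery (friction about 0.15 on anything): they slide when the tray is tipped more than about 10 degrees, or if it is jerked.
Mind the look-alikes: they are no part of the job. Leave any orange or pink look-alike of the part that bears pin_1_center alone.

How it is judged:
By the outcome, as a careful person would: the job done as asked, in the order asked, and still so for the second after the job is handed in, with the robot touching nothing.
It also fails if it takes over 48 s, if anything falls off the work surface, if the arm or the gripper's body presses on something with over 40 N, if the wrist force passes 120 N, or if a joint passes its speed limit or range.

### The arm

A 6-joint arm with a two-finger parallel gripper is mounted at the origin on a cart in front of the work surface, level with it; the furniture and walls round the work are solid. World frame = base frame: x ahead of the robot, y to its left, z up, the work surface at z = 0. Lengths are in m, angles in rad, forces in N, time in s.
With the tool pointing down it reaches from about 0.275 to 0.75 m from the base axis. Payload 10.2 kg.
Tool frame: the origin (TCP) lies midway between the tips of the shut fingers; the grasp point (between the pads) lies 19 mm behind it (env.hold_point_z is the distance from the TCP to the grasp point, in m); x points along the fingers, z is the direction in which the jaws open and shut, and the axes are right-handed (so a half turn about x gives the same grasp; the last joint's range is limited). The gripper opens to 85 mm and grips with 20 to 120 N. Pads are 22 mm wide; open, the fingers measure 114 mm over their backs; the gripper's body (76 mm by 85 mm) begins 54 mm behind the grasp point. The pads swing forward as they close: fully open they stand 13 mm farther back than shut.
Start: joints at [-1.345, 0.313, 1.498, -0, 1.331, -0.223], TCP at [0.228, -0.473, 0.199] pointing down, gripper open.
Joint ranges: [-2.94, 2.94], [-0.97, 2.17], [0.19, 2.56], [-1.23, 4.37], [0.02, 3.11], [-2.88, 2.88]. Speed limits (rad/s): [2.39, 2.39, 3.01, 3.14, 3.14, 3.14].

### API

Orientations are given as a unit quaternion [x, y, z, w].
In Python, from bench import env, kinematics, monitor, eyes, job gives the robot as it stands. The module is installed in compiled form; this text tells all that it offers. Calls block until the motion is done:
- env.reach(position, orientation): joint-space move of the TCP to a pose.
- env.movel(position, velocity=0.15, frame=None, guard=None): straight line of the TCP; frame=None keeps the orientation; velocity is the mean speed in m/s. With guard (N) it stops when the force on the tool has changed by that much, and returns True; else False.
- env.set_joints(angles): joint-space move.
- env.release() and env.close_gripper(effort=None): open the fingers fully, or close them until they stop; effort is the grip in N (None keeps the last).
- env.hold(seconds).
- kinematics.ik(position, orientation): joint angles nearest the present ones, or None.
- monitor.sense(): the state.
- eyes.grab_frame(name): name is "scene" or "top"; returns a dict with "frame" (480x640x3 uint8, red, green, blue), "mtx" (3x3 intrinsics, pixels), "k1" (the pictures are not rectified: a ray, as slopes to the right and down, at radius r is drawn at 1 + k1 r^2 times it, then the intrinsics apply), "view" (4x4, takes a point from world to camera coordinates). Camera axes: x right, y down, z forward; pixel columns grow to the right and rows downward; lengths in m; the calibration is good to about 2 mm. A picture is of the moment at which its call begins. There is no depth.
A pose or a line that the arm cannot do raises env.MotionError and nothing moves.
- job.hand_in(): hands the job in, once; it reports no verdict.
The state is a dict: "clock": time; "joints": joint angles; "qvel": joint speeds; "joint_efforts": joint torques, N m; "position": TCP position; "ee_rot": TCP orientation; "contact_force": force on the tool from outside, world axes, zero at the start; "ft_torque": the same for the moment, N m; "finger_gap": opening from 0.0 (shut) to 1.0 (fully open).
Only numpy, scipy, OpenCV 4.12 (cv2) and the standard library are available. Lean on these libraries where they do the work, as an engineer would, in place of code of your own. Each camera call takes 0.05 s, during which the arm holds its last target.

## Working session

There is one attempt and no reset: what is moved stays moved. The work goes in short steps, each a Python script; the robot and the scene stay as the last script left them, time stands still between calls to the robot, and variables do not carry over. Pictures are saved under pics/ and viewed, and the job is handed in when it is done.

```bash
mkdir -p pics; python3 - <<'E'
from bench import env, kinematics, monitor, eyes, job
import cv2, pickle
for n in ("scene","top"):
    f=eyes.grab_frame(n); cv2.imwrite(f"pics/{n}0.png",f["frame"][:,:,::-1]); pickle.dump(f,open(f"{n}0.pkl","wb"))
    print(n,f["mtx"],f["k1"],f["view"])
s=monitor.sense(); print(s["clock"],s["ee_rot"],s["position"],env.hold_point_z)
E
```

```text
scene [[612.0208441    0.         319.44269431]
 [  0.         612.0208441  251.74797496]
 [  0.           0.           1.        ]] -0.0786643738994065 [[ 0.65929279 -0.7518834   0.00209061 -0.33658008]
 [-0.45333604 -0.3997252  -0.79668451  0.32801977]
 [ 0.59984952  0.5243006  -0.60439178  1.12924604]
 [ 0.          0.          0.          1.        ]]
top [[603.72100533   0.         331.2579968 ]
 [  0.         603.72100533 236.53004822]
 [  0.           0.           1.        ]] 0.04596114484529405 [[-0.00952653 -0.99990768 -0.00968938  0.01293138]
 [-0.99611897  0.01033744 -0.08740791  0.54823634]
 [ 0.0875      0.00881908 -0.99612548  1.32531575]
 [ 0.          0.          0.          1.        ]]
0.1 [ 0.37648297  0.59903285 -0.37589609  0.59843324] [ 0.22770404 -0.4727393   0.19838553] 0.0187
```

View pics/scene0.png

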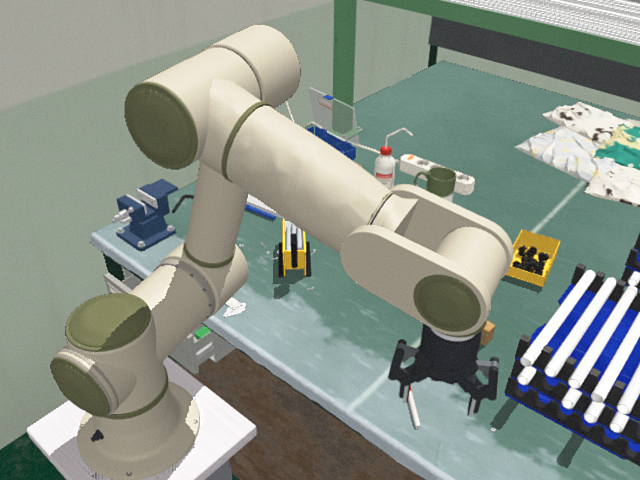

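View pics/top0.png

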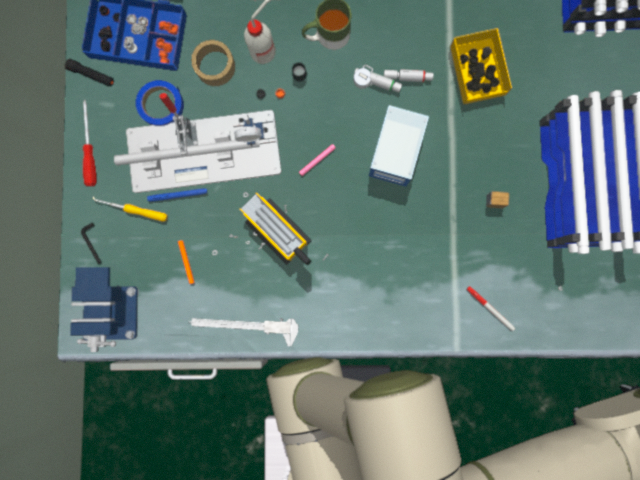

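```bash
python3 - <<'E'
import cv2
i=cv2.imread("pics/top0.png")
cv2.imwrite("pics/t0a.png",cv2.resize(i[180:275,225:325],None,fx=6,fy=6,interpolation=cv2.INTER_CUBIC))
cv2.imwrite("pics/t0b.png",cv2.resize(i[95:195,355:445],None,fx=6,fy=6,interpolation=cv2.INTER_CUBIC))
i=cv2.imread("pics/scene0.png")
cv2.imwrite("pics/s0a.png",cv2.resize(i[190:300,240:350],None,fx=5,fy=5,interpolation=cv2.INTER_CUBIC))
E
```

```text
(no output)
```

View pics/t0a.png

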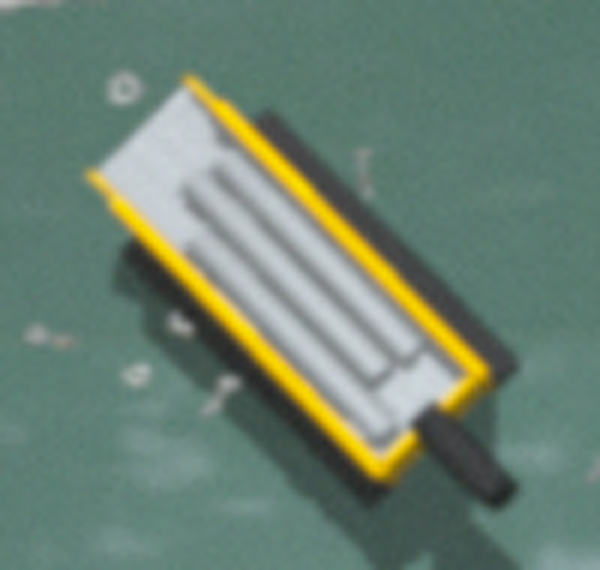

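View pics/t0b.png

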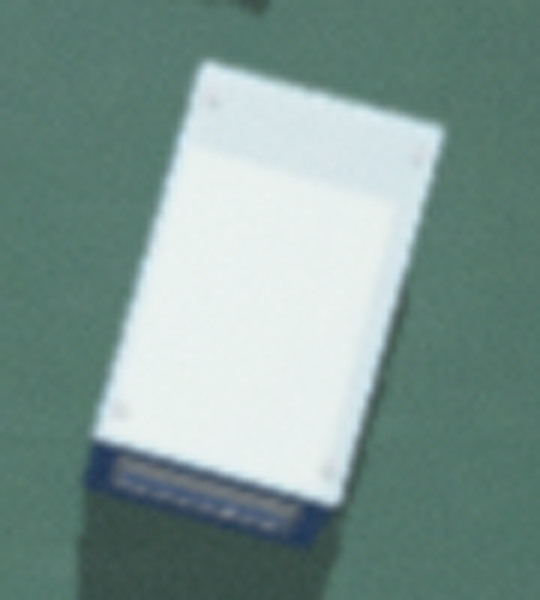

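View pics/s0a.png

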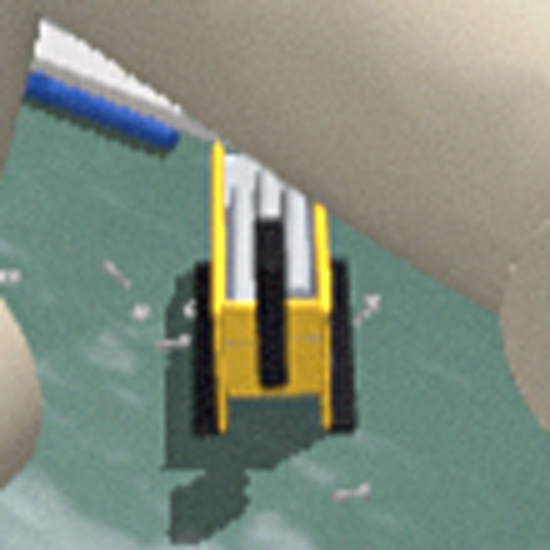

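```bash
cat > h.py <<'E'
import numpy as np, cv2, pickle
def dist(f): return np.array([f["k1"],0,0,0,0.])
def proj(f,P):
    V=f["view"]; p,_=cv2.projectPoints(np.atleast_2d(np.array(P,float)),cv2.Rodrigues(V[:3,:3])[0],V[:3,3],f["mtx"],dist(f)); return p[:,0]
def ray(f,uv):
    n=cv2.undistortPoints(np.array(uv,float).reshape(-1,1,2),f["mtx"],dist(f))[:,0]
    V=f["view"];R=V[:3,:3];o=-R.T@V[:3,3]
    return o,np.c_[n,np.ones(len(n))]@R
def onz(f,uv,z):
    o,d=ray(f,uv); z=np.broadcast_to(z,len(d)); return o+d*((z-o[2])/d[:,2])[:,None]
def tri(f1,a,f2,b):
    o1,d1=ray(f1,[a]);o2,d2=ray(f2,[b]);d1=d1[0];d2=d2[0]
    t=np.linalg.lstsq(np.c_[d1,-d2],o2-o1,rcond=None)[0]
    p,q=o1+t[0]*d1,o2+t[1]*d2; return (p+q)/2,np.linalg.norm(p-q)
E
python3 - <<'E'
from h import *
np.set_printoptions(precision=4,suppress=True)
t=pickle.load(open("top0.pkl","rb"));s=pickle.load(open("scene0.pkl","rb"))
print(ray(t,[[0,0]])[0],ray(s,[[0,0]])[0])
c=onz(t,[(370.5,168.3),(411.7,179.2),(388.8,105.3),(428.7,116.3)],.095);print(c)
print(np.linalg.norm(c[0]-c[1]),np.linalg.norm(c[2]-c[0]))
m=(c[0]+c[1])/2;r=(c[2]+c[3])/2;print(m,r,np.arctan2(*(r-m)[1::-1]))
# tray nose cheeks z70, rear corner z75
n=onz(t,[(256.7,193.3),(240.3,209.5)],.070);b=onz(t,[(306.7,242.5),(288.3,259.7)],.075)
print(n,b); nm=n.mean(0);bm=b.mean(0);print(nm,bm,np.linalg.norm(nm[:2]-bm[:2]),np.arctan2(*(nm-bm)[1::-1]))
E
```

```text
[ 0.4303 -0.0044  1.3682] [-0.3068 -0.714   0.9445]
[[ 0.6875 -0.0783  0.095 ]
 [ 0.6629 -0.1656  0.095 ]
 [ 0.8241 -0.1196  0.095 ]
 [ 0.7988 -0.2046  0.095 ]]
0.09068514903866749 0.14273545910255012
[ 0.6752 -0.122   0.095 ] [ 0.8115 -0.1621  0.095 ] -0.28636559335054934
[[0.6403 0.1682 0.07  ]
 [0.6052 0.2037 0.07  ]] [[0.5315 0.0599 0.075 ]
 [0.495  0.0996 0.075 ]]
[0.6227 0.1859 0.07  ] [0.5132 0.0798 0.075 ] 0.15251200395486353 0.7700683257478973
```

```bash
cat >> h.py <<'E'
TP={}
for s in(1,-1):
    TP[f"n{s}"]=(.076,.026*s,.070); TP[f"b{s}"]=(-.078,.027*s,.075); TP[f"f{s}"]=(.060,.027*s,.075)
    TP[f"g{s}"]=(.060,.040*s,0);TP[f"h{s}"]=(-.078,.040*s,0)
    TP[f"p{s}"]=(-.116,.007*s,.130);TP[f"q{s}"]=(-.076,.007*s,.130)
MP={}
for s in(1,-1):
    MP[f"c{s}"]=(0,.045*s,.095);MP[f"d{s}"]=(.142,.045*s,.095);MP[f"e{s}"]=(0,.045*s,0)
    MP[f"u{s}"]=(0,.033*s,.076);MP[f"l{s}"]=(0,.033*s,.032)
def T(pose,P):
    x,y,a=pose[:3];P=np.array(list(P.values()));c,s=np.cos(a),np.sin(a)
    return np.c_[x+c*P[:,0]-s*P[:,1],y+s*P[:,0]+c*P[:,1],P[:,2]]
def crop(f,poses,box,k,name):
    x0,y0,x1,y1=box
    i=cv2.resize(f["frame"][y0:y1,x0:x1,::-1],None,fx=k,fy=k,interpolation=cv2.INTER_CUBIC)
    for pose,P in poses:
        for u,v in proj(f,T(pose,P)):
            cv2.drawMarker(i,(int((u-x0+.5)*k),int((v-y0+.5)*k)),(0,0,255),cv2.MARKER_CROSS,10,1)
    cv2.imwrite("pics/"+name,i)
E
python3 - <<'E'
from h import *
t=pickle.load(open("top0.pkl","rb"));s=pickle.load(open("scene0.pkl","rb"))
a=.770;tr=(.6227-.076*np.cos(a),.1859-.076*np.sin(a),a)
mg=(.6752,-.122,-.2864);print(tr)
crop(t,[(tr,TP)],(225,180,325,280),6,"o1.png")
crop(t,[(mg,MP)],(355,95,445,195),6,"o2.png")
crop(s,[(tr,TP)],(240,190,350,300),5,"o3.png")
print(onz(t,[(317,160),(300,174),(290,322)],0))
E
```

```text
(np.float64(0.5681387891095684), np.float64(0.1329937218643209), 0.77)
[[7.27440540e-01 3.87910778e-02 0.00000000e+00]
 [6.95294949e-01 7.80752305e-02 0.00000000e+00]
 [3.58703920e-01 1.02196552e-01 2.22044605e-16]]
```

View pics/o1.png

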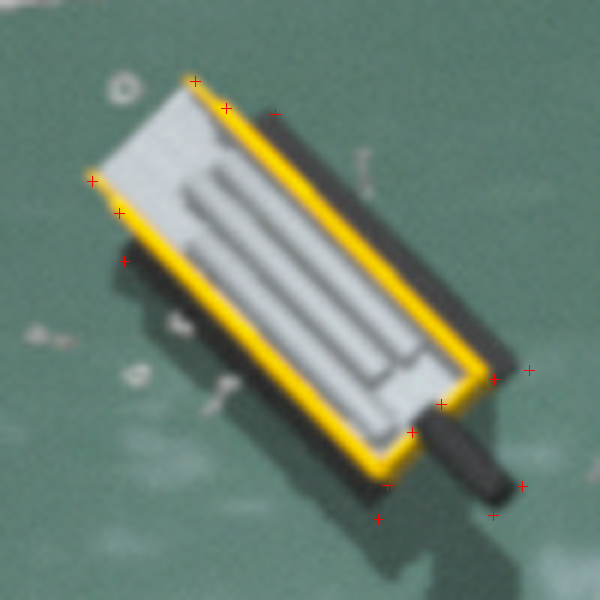

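View pics/o2.png

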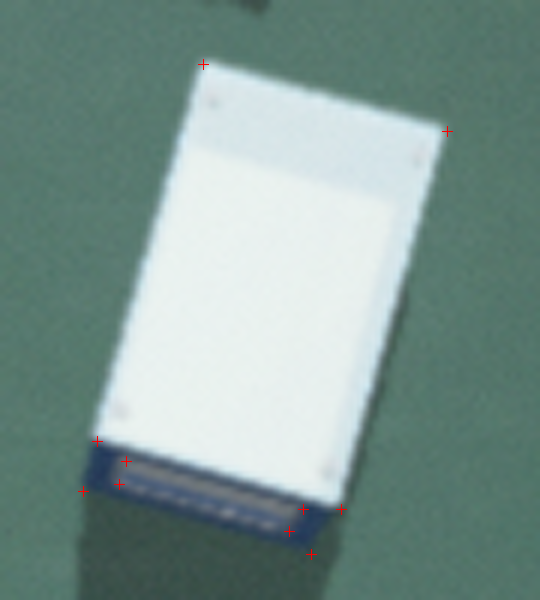

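View pics/o3.png

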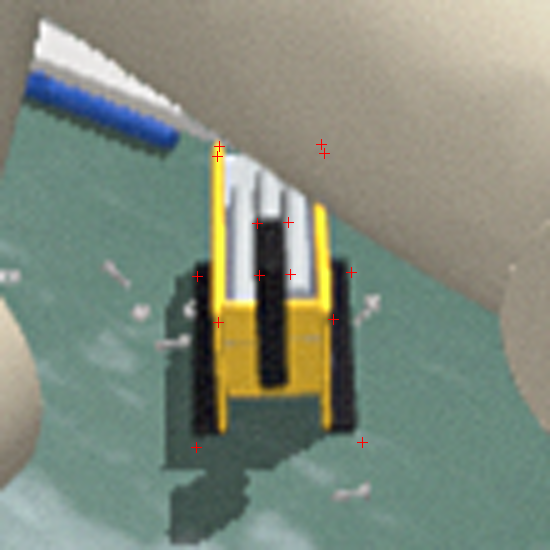

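```bash
cat >> h.py <<'E'
from scipy.optimize import least_squares
def fit(obs,P,x0):
    # obs: list of (frame,(ox,oy),k,{name:(cx,cy)})
    def res(x,full=False):
        r={}
        for j,(f,o,k,d) in enumerate(obs):
            for n,c in d.items():
                w=T(x,{n:P[n]})+[0,0,x[3]]
                r[j,n]=proj(f,w)[0]-(np.array(c)/k-.5+o)
        return r if full else np.r_[np.concatenate(list(r.values())),x[3]*100]
    s=least_squares(res,list(x0)+[0],loss="soft_l1",x_scale=[.01,.01,.05,.01])
    for k,v in res(s.x,True).items(): print(k,v.round(2))
    print(s.x.round(4)); return s.x
E
python3 - <<'E'
from h import *
t=pickle.load(open("top0.pkl","rb"));s=pickle.load(open("scene0.pkl","rb"))
D1={"n1":(90,175),"n-1":(189,79),"b1":(380,480),"b-1":(490,374),"g-1":(268,112),"h-1":(516,367),"h1":(372,503),"g1":(124,243),"p-1":(517,487),"p1":(495,506)}
D2={"b1":(219,303),"b-1":(330,305),"h1":(194,433),"h-1":(356,432),"g1":(197,263),"g-1":(346,260),"q1":(258,220),"q-1":(285,220)}
x0=(.568,.133,.77)
fit([(t,(225,180),6,D1)],TP,x0);fit([(s,(240,190),5,D2)],TP,x0)
x=fit([(t,(225,180),6,D1),(s,(240,190),5,D2)],TP,x0)
M={"c1":(96,438),"c-1":(340,505),"d1":(203,60),"d-1":(443,127),"e-1":(308,549),"e1":(86,488)}
m=fit([(t,(355,95),6,M)],MP,(.675,-.122,-.286))
E
```

```text
(0, 'n1') [-0.3   0.06]
(0, 'n-1') [ 0.42 -0.56]
(0, 'b1') [ 0.2  -0.17]
(0, 'b-1') [-0.17 -0.07]
(0, 'g-1') [ 0.55 -0.48]
(0, 'h-1') [ 1.26 -0.3 ]
(0, 'h1') [0.11 1.65]
(0, 'g1') [-0.59  2.01]
(0, 'p-1') [-0.1  -1.11]
(0, 'p1') [-1.3  0.5]
[ 0.5708  0.1352  0.7678 -0.004 ]
(0, 'b1') [-0.57  1.48]
(0, 'b-1') [0.05 0.45]
(0, 'h1') [0.16 0.13]
(0, 'h-1') [ 0.52 -0.63]
(0, 'g1') [-0.22  0.64]
(0, 'g-1') [0.51 0.4 ]
(0, 'q1') [-0.53 -1.61]
(0, 'q-1') [ 0.11 -1.77]
[ 0.5793  0.1452  0.7689 -0.0052]
(0, 'n1') [-0.77 -0.04]
(0, 'n-1') [ 0.09 -0.76]
(0, 'b1') [0.03 0.15]
(0, 'b-1') [-0.2   0.13]
(0, 'g-1') [ 0.32 -0.62]
(0, 'h-1') [ 1.27 -0.11]
(0, 'h1') [-0.07  1.99]
(0, 'g1') [-1.01  2.01]
(0, 'p-1') [-0.12 -0.75]
(0, 'p1') [-1.35  0.89]
(1, 'b1') [-0.42  1.55]
(1, 'b-1') [0.47 0.53]
(1, 'h1') [0.24 0.48]
(1, 'h-1') [ 1.   -0.25]
(1, 'g1') [-0.03  0.59]
(1, 'g-1') [1.04 0.38]
(1, 'q1') [-0.29 -1.78]
(1, 'q-1') [ 0.44 -1.93]
[0.5697 0.1348 0.7669 0.0052]
(0, 'c1') [ 0.02 -0.1 ]
(0, 'c-1') [ 0.08 -0.08]
(0, 'd1') [-0.2   0.16]
(0, 'd-1') [ 0.28 -0.07]
(0, 'e-1') [0.33 0.18]
(0, 'e1') [-0.59 -0.09]
[ 0.6772 -0.1217 -0.2843 -0.0018]
```

```bash
cat >> h.py <<'E'
from scipy.spatial.transform import Rotation as Ro
HP=.0187
def Rtray(yaw,pitch): return Ro.from_euler("ZY",[yaw,pitch])  # intrinsic
def tool(yaw,pitch,sgn):
    R=Rtray(yaw,pitch).as_matrix()
    x=-R[:,2];z=sgn*R[:,1];y=np.cross(z,x)
    return Ro.from_matrix(np.c_[x,y,z])
def grip_tcp(pose,pitch,sgn,dz=0):
    """tray pose (x,y,yaw) flat; pitch about front edge -> TCP pos, quat"""
    x,y,a=pose
    e=np.array([x,y,0])+Ro.from_euler("z",a).apply([.06,0,0])
    g=e+Rtray(a,pitch).apply([-.156,0,.112])
    q=tool(a,pitch,sgn)
    return g+q.apply([HP,0,0])+[0,0,dz],q.as_quat()
TR=(.569,.134,.767); MG=(.6768,-.1217,-.285)
def atgap(g,lat=0):
    a=MG[2];c,s=np.cos(a),np.sin(a);d=-(g+.076)
    return (MG[0]+d*c-lat*s,MG[1]+d*s+lat*c,a)
E
python3 - <<'E'
from h import *
from bench import env,kinematics
for sg in(1,-1):
    for p,pi,dz in[(TR,0,.1),(TR,0,0),(atgap(.06),0,0),(atgap(.01),0,0),(atgap(.01),.3,0),(atgap(.01),.6,0)]:
        P,q=grip_tcp(p,pi,sg,dz); j=kinematics.ik(P,q); print(sg,P.round(3),None if j is None else np.round(j,2))
E
```

```text
1 [0.5   0.067 0.193] [-0.1   0.27  1.57 -0.    1.3  -2.44]
1 [0.5   0.067 0.093] [-0.1   0.38  1.7  -0.    1.06 -2.44]
1 [ 0.454 -0.056  0.093] [-0.38  0.29  1.83 -0.    1.02 -1.67]
1 [ 0.502 -0.071  0.093] [-0.37  0.39  1.69  0.    1.06 -1.66]
1 [ 0.535 -0.08   0.135] [-0.35  0.6   1.27 -0.02  1.57 -1.64]
1 [ 0.579 -0.093  0.165] [-0.34  0.91  0.74 -0.04  2.09 -1.64]
-1 [0.5   0.067 0.193] [-0.1   0.27  1.57 -0.    1.3   0.71]
-1 [0.5   0.067 0.093] [-0.1   0.38  1.7  -0.    1.06  0.71]
-1 [ 0.454 -0.056  0.093] [-0.38  0.29  1.83 -0.    1.02  1.48]
-1 [ 0.502 -0.071  0.093] [-0.37  0.39  1.69 -0.    1.06  1.48]
-1 [ 0.535 -0.08   0.135] [-0.35  0.6   1.27 -0.02  1.57  1.5 ]
-1 [ 0.579 -0.093  0.165] [-0.34  0.91  0.74 -0.04  2.09  1.5 ]
```

```bash
python3 - <<'E'
from h import *
from bench import env,kinematics,monitor,eyes
P,q=grip_tcp(TR,0,-1,.1); env.reach(P,q)
for n in("scene","top"):
    f=eyes.grab_frame(n);pickle.dump(f,open(n+"1.pkl","wb"));cv2.imwrite(f"pics/{n}1.png",f["frame"][:,:,::-1])
s=pickle.load(open("scene1.pkl","rb"))
u=proj(s,T(MG,MP));c=u.mean(0).astype(int)
crop(s,[(MG,MP)],(c[0]-50,c[1]-50,c[0]+50,c[1]+50),6,"o4.png");print(c-50)
print(monitor.sense()["clock"])
E
```

```text
[364 207]
2.3667
```

View pics/scene1.png

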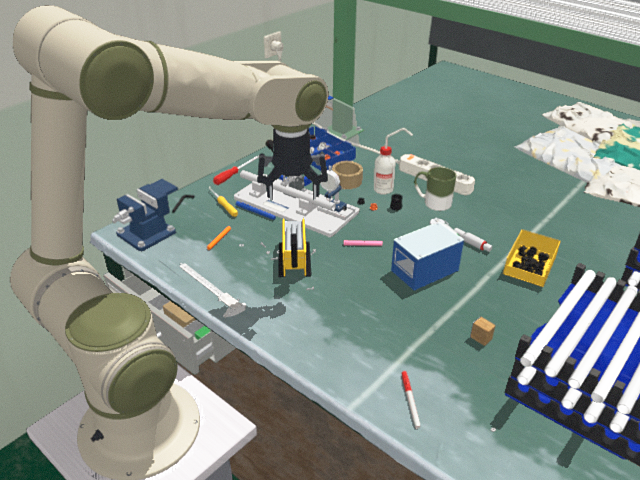

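View pics/o4.png

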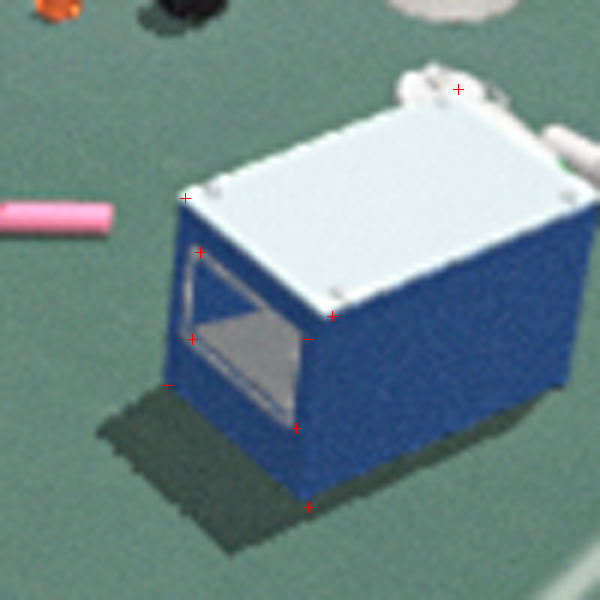

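```bash
python3 - <<'E'
from h import *
from bench import env,kinematics,monitor,eyes
t=pickle.load(open("top0.pkl","rb"));s=pickle.load(open("scene1.pkl","rb"))
M={"c1":(96,438),"c-1":(340,505),"d1":(203,60),"d-1":(443,127),"e-1":(308,549),"e1":(86,488)}
S={"c1":(182,195),"c-1":(328,312),"e1":(163,382),"e-1":(304,500),"u1":(193,247),"u-1":(302,334),"l-1":(293,428),"l1":(184,336)}
fit([(t,(355,95),6,M),(s,(364,207),6,S)],MP,MG)
P,q=grip_tcp(TR,0,-1,0)
print(env.movel(P,velocity=.1,guard=15))
env.close_gripper(60)
st=monitor.sense();print(st["clock"],st["position"],P,st["finger_gap"],st["contact_force"])
for n in("scene","top"):
    f=eyes.grab_frame(n);pickle.dump(f,open(n+"2.pkl","wb"))
    if n=="top": crop(f,[(TR,TP)],(225,170,325,270),6,"t2.png")
    else: crop(f,[(TR,TP)],(235,190,345,300),6,"s2.png")
E
```

```text
(0, 'c1') [-0.41  0.12]
(0, 'c-1') [-0.25  0.26]
(0, 'd1') [-0.45  0.22]
(0, 'd-1') [0.14 0.1 ]
(0, 'e-1') [0.01 0.52]
(0, 'e1') [-1.    0.15]
(1, 'c1') [ 0.05 -0.25]
(1, 'c-1') [0.18 0.03]
(1, 'e1') [ 0.29 -0.08]
(1, 'e-1') [0.14 0.53]
(1, 'u1') [0.73 0.11]
(1, 'u-1') [0.33 0.19]
(1, 'l-1') [ 0.03 -0.68]
(1, 'l1') [ 0.81 -0.11]
[ 0.6758 -0.1205 -0.2863  0.0023]
False
4.2 [0.49991054 0.06732148 0.09353334] [0.4998804  0.06737808 0.0933    ] 0.1309067771239707 [-1.49642825  0.33139266  3.17100037]
```

View pics/s2.png

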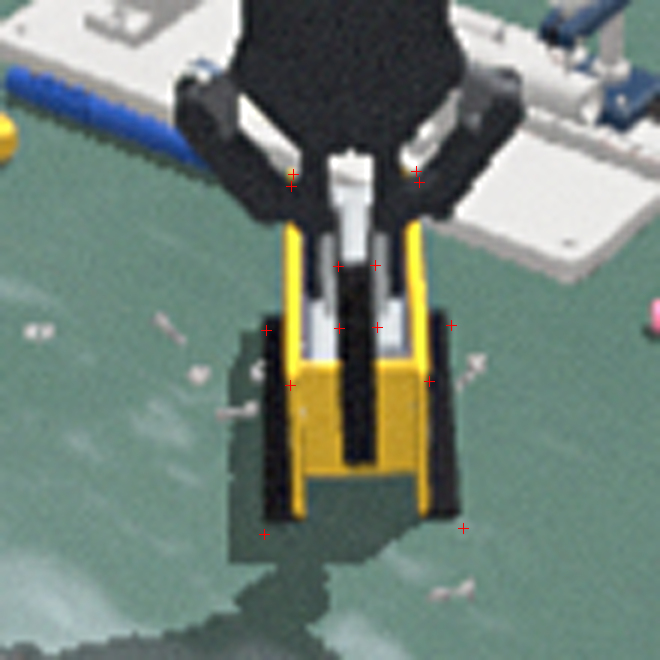

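View pics/t2.png

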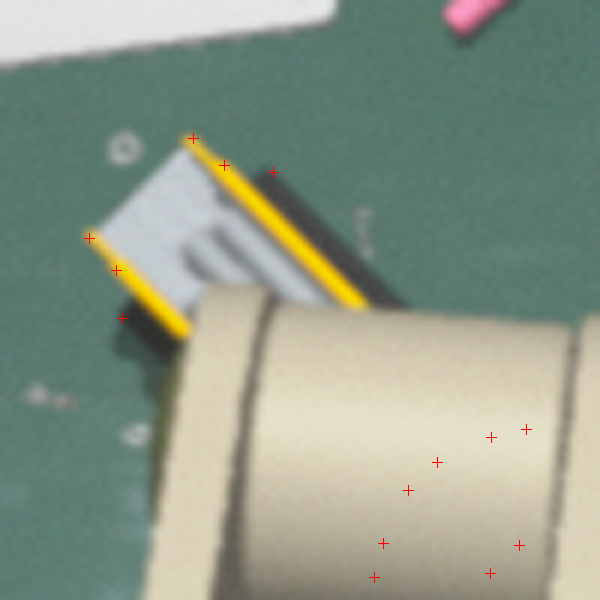

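```bash
sed -i 's/MG=(.*$/MG=(.6760,-.1208,-.286)/' h.py; python3 - <<'E'
from h import *
from bench import env,kinematics,monitor,eyes
p=atgap(.05)
P,q=grip_tcp(p,0,-1,0)
env.movel(P,velocity=.045,frame=q,guard=None)
st=monitor.sense();print(st["clock"],st["position"]-P,st["finger_gap"],st["contact_force"],st["ft_torque"])
for n in("scene","top"):
    f=eyes.grab_frame(n);pickle.dump(f,open(n+"3.pkl","wb"))
    if n=="top": crop(f,[(p,TP),(MG,MP)],(330,95,450,235),5,"t3.png")
    else: crop(f,[(p,TP),(MG,MP)],(310,200,470,340),5,"s3.png")
E
```

```text
7.3583 [ 5.32560708e-05 -3.69515928e-04  2.05038145e-04] 0.13164896171535934 [1.45012142 1.43064067 4.37393316] [ 0.35893105 -0.25648495  0.13754368]
```

View pics/s3.png

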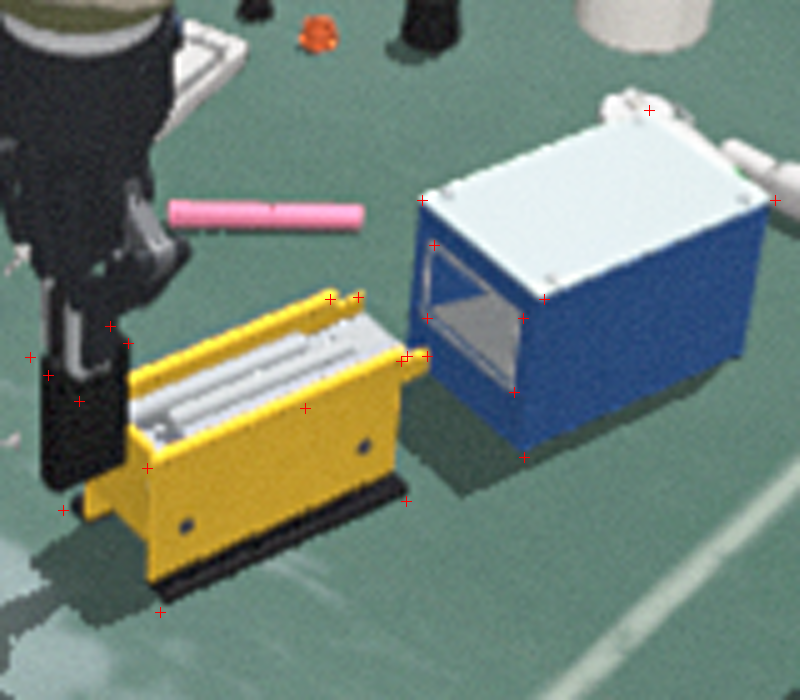

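View pics/t3.png

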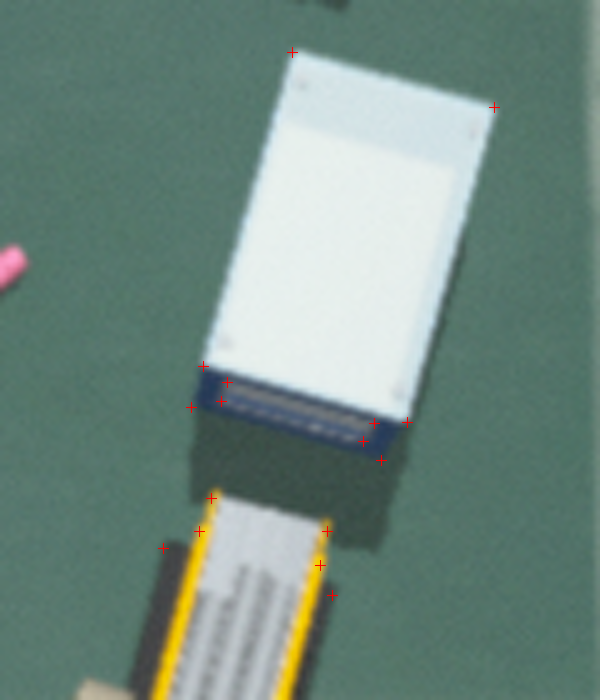

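```bash
python3 - <<'E'
from h import *
t=pickle.load(open("top3.pkl","rb"));s=pickle.load(open("scene3.pkl","rb"))
D1={"n1":(214,489),"n-1":(329,519),"g1":(168,543),"g-1":(337,583)}
D2={"n1":(361,292),"n-1":(430,352),"b-1":(153,456),"g-1":(408,487),"h-1":(167,604)}
print(atgap(.05))
for o in([(t,(330,95),5,D1)],[(t,(330,95),5,D1),(s,(310,200),5,D2)]):
    x=fit(o,TP,atgap(.05))
    c,si=np.cos(MG[2]),np.sin(MG[2]);d=x[:2]-MG[:2]
    print("gap",-(d@[c,si])-.076,"lat",d@[-si,c],"dyaw",x[2]-MG[2])
E
```

```text
(np.float64(0.5551181180568054), np.float64(-0.08525326150162899), -0.286)
(0, 'n1') [-0.08  0.32]
(0, 'n-1') [ 0.27 -0.03]
(0, 'g1') [-0.26 -0.29]
(0, 'g-1') [ 0.06 -0.01]
[ 5.590e-01 -8.900e-02 -2.515e-01 -5.000e-04]
gap 0.045179998187381096 lat -0.0025240572405485547 dyaw 0.034489621091137235
(0, 'n1') [-0.29  0.25]
(0, 'n-1') [-0.06  0.65]
(0, 'g1') [-0.65 -0.58]
(0, 'g-1') [-0.51  0.81]
(1, 'n1') [ 0.54 -0.71]
(1, 'n-1') [ 0.58 -0.9 ]
(1, 'b-1') [0.16 0.69]
(1, 'g-1') [0.9  1.16]
(1, 'h-1') [-0.14 -0.09]
[ 0.5584 -0.0858 -0.2838  0.0036]
gap 0.04672768069444559 lat 0.00043977479271387277 dyaw 0.0022041832900930314
```

```bash
sed -i 's/\[-.156,0,.112\]/[-.160,0,.112]/' h.py; python3 - <<'E'
from h import *
from bench import env,kinematics,monitor,eyes
p=atgap(.010)
P,q=grip_tcp(p,0,-1,0)
print(env.movel(P,velocity=.025,frame=q,guard=15))
st=monitor.sense();print(st["clock"],st["position"]-P,st["finger_gap"],st["contact_force"],st["ft_torque"])
for n in("scene","top"):
    f=eyes.grab_frame(n);pickle.dump(f,open(n+"4.pkl","wb"))
    if n=="top": crop(f,[(p,TP),(MG,MP)],(330,95,450,235),5,"t4.png")
    else: crop(f,[(p,TP),(MG,MP)],(310,200,470,340),5,"s4.png")
E
```

```text
False
9.05 [-0.00079015 -0.00045534  0.00021027] 0.13164444877684603 [-3.86923806  0.94294832  8.82056687] [ 1.16607202e-01  5.96314240e-01 -5.78185481e-04]
```

View pics/s4.png

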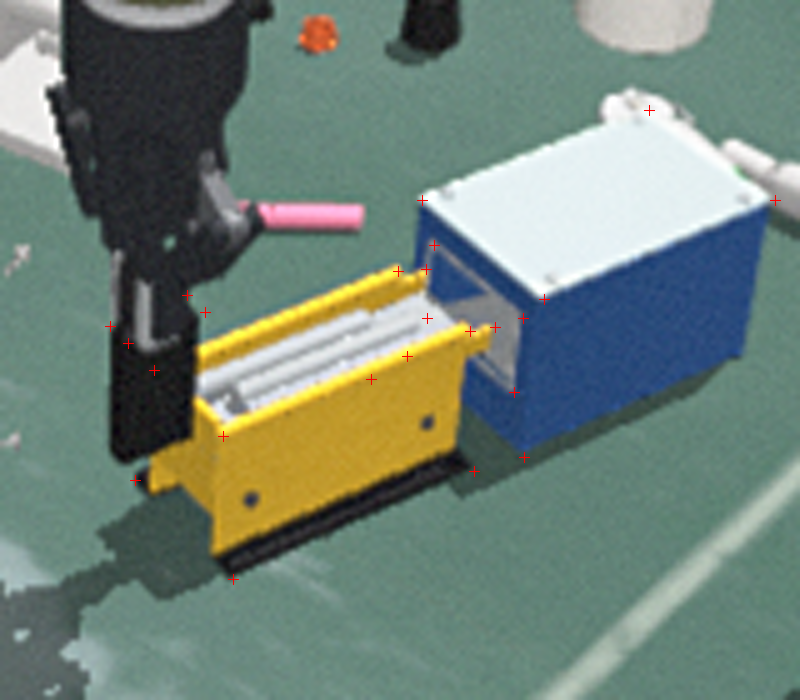

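View pics/t4.png

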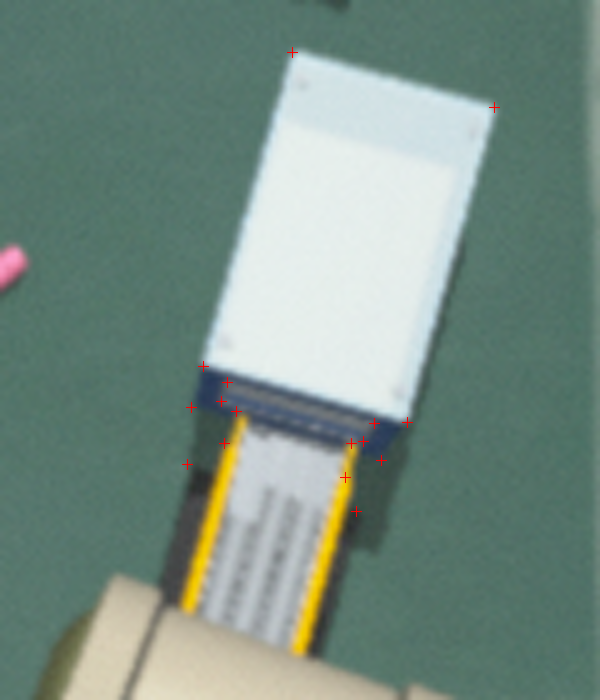

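```bash
python3 - <<'E'
from h import *
from bench import env,kinematics,monitor,eyes
p=atgap(.010,.001)
for d in (5,10,15,20,25,30):
    P,q=grip_tcp(p,np.radians(d),-1,0)
    g=env.movel(P,velocity=.04,frame=q,guard=25)
    st=monitor.sense();print(d,g,round(st["clock"],2),st["position"]-P,st["contact_force"].round(1),st["ft_torque"].round(2))
    if g: break
for n in("scene","top"):
    f=eyes.grab_frame(n);pickle.dump(f,open(n+"5.pkl","wb"))
    if n=="top": crop(f,[],(330,95,450,235),5,"t5.png")
    else: crop(f,[],(310,200,470,340),5,"s5.png")
E
```

```text
5 False 9.71 [-0.00059553 -0.00014206 -0.00087521] [ 1.1 -0.3 -3.7] [-0.18 -0.22 -0.06]
10 False 10.26 [-0.00032531  0.00010688 -0.0004593 ] [ 0.5 -0.8 -4.7] [-0.12 -0.33 -0.08]
15 False 10.81 [-0.00028927  0.00013806 -0.00032714] [ 0.2 -1.1 -3.9] [-0.16 -0.26 -0.04]
20 False 11.36 [-0.00022213  0.00013941 -0.00016526] [-0.7 -0.6 -2.2] [-0.13 -0.24 -0.  ]
25 False 11.91 [-1.16037843e-04  9.70315588e-05 -2.69924585e-04] [ 0.3 -0.  -3.8] [-0.21 -0.49 -0.04]
30 False 12.46 [-1.04993263e-04  8.50686879e-05 -1.17012030e-04] [ 0.6 -0.4 -3.1] [-0.15 -0.53 -0.  ]
```

View pics/s5.png

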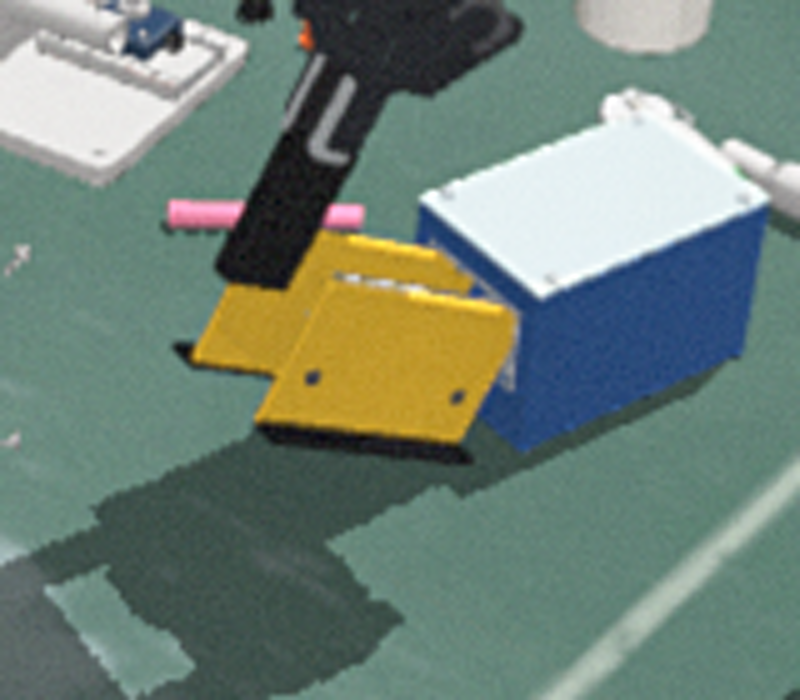

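View pics/t5.png

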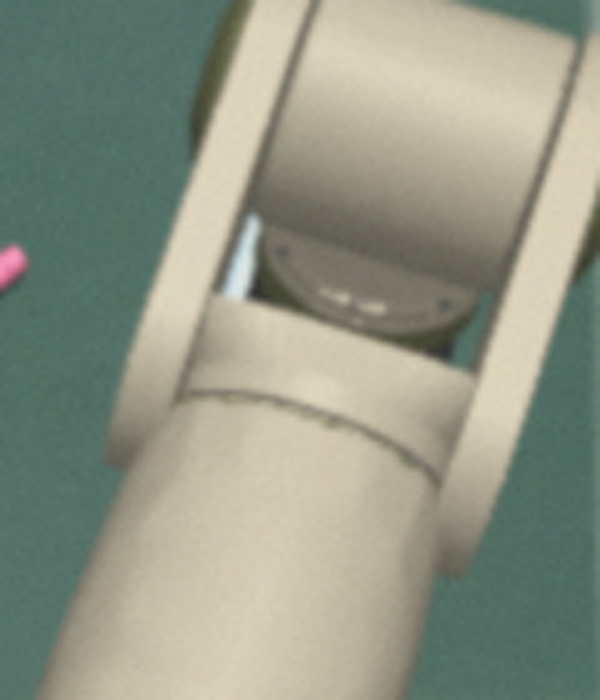

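```bash
python3 - <<'E'
from h import *
from bench import env,kinematics,monitor,eyes
p=atgap(.010,.001)
env.hold(1.5)
f=eyes.grab_frame("scene");crop(f,[],(310,200,470,340),5,"s6a.png")
st=monitor.sense();print(round(st["clock"],2),st["contact_force"].round(1),st["ft_torque"].round(2))
for d in (25,20,15,10,5,2):
    P,q=grip_tcp(p,np.radians(d),-1,0)
    g=env.movel(P,velocity=.05,frame=q,guard=25)
    if g: break
st=monitor.sense();print(d,g,round(st["clock"],2),st["position"]-P,st["contact_force"].round(1),st["ft_torque"].round(2))
for n in("scene","top"):
    f=eyes.grab_frame(n);pickle.dump(f,open(n+"6.pkl","wb"))
    if n=="top": crop(f,[],(330,95,450,235),5,"t6.png")
    else: crop(f,[],(310,200,470,340),5,"s6.png")
E
```

```text
14.11 [ 0.1 -0.3 -2.7] [-0.17 -0.46 -0.02]
2 False 16.82 [ 0.00035061 -0.00016137  0.00041012] [ 0.1  0.5 -1.3] [0.04 0.05 0.03]
```

View pics/s6a.png

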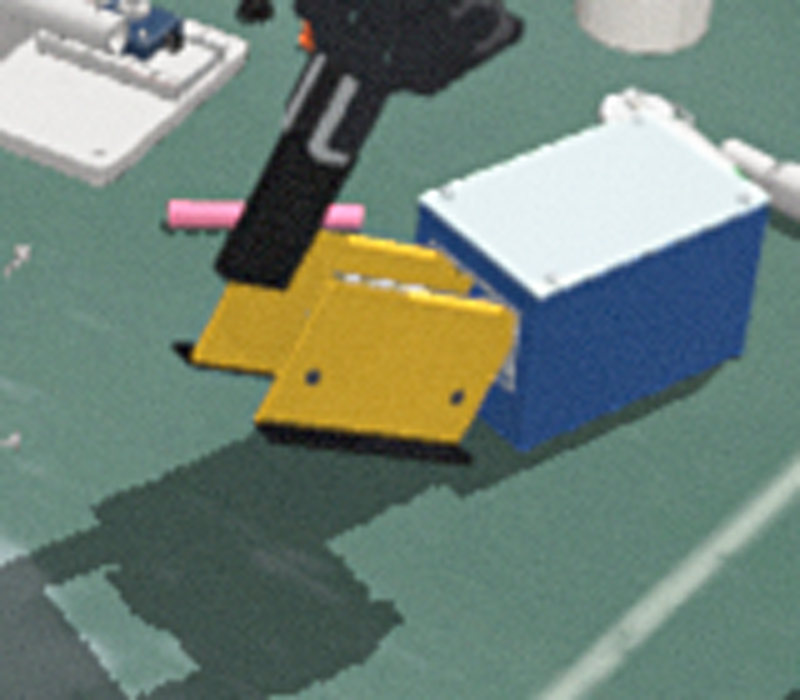

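View pics/s6.png

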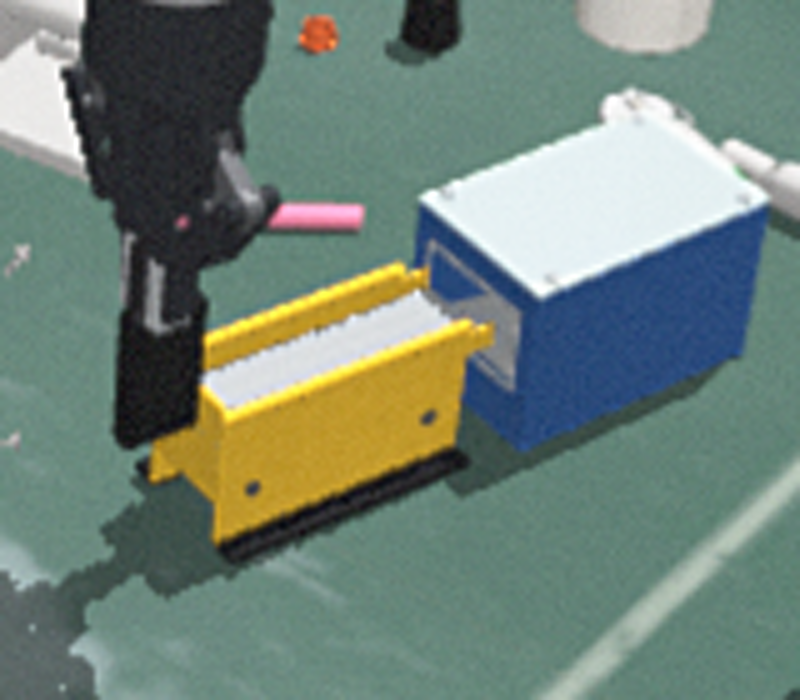

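View pics/t6.png

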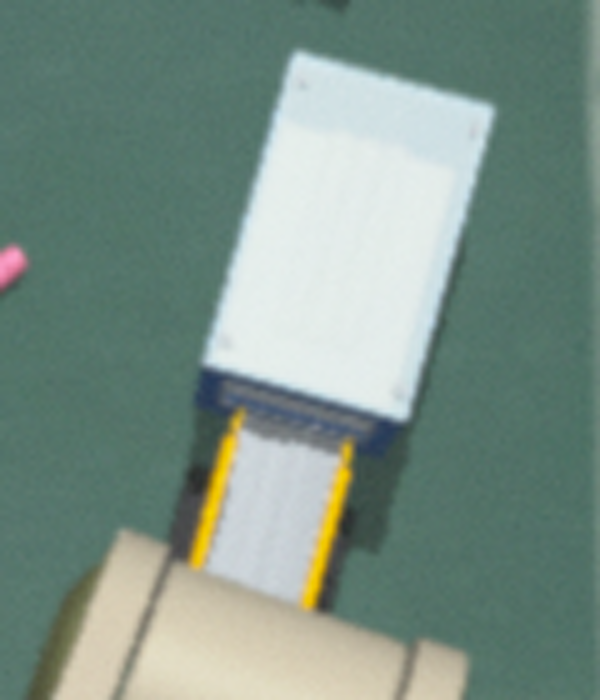

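```bash
python3 - <<'E'
from h import *
from bench import env,kinematics,monitor,eyes
P,q=grip_tcp(atgap(.010,.001),0,-1,0); env.movel(P,velocity=.03,frame=q,guard=20)
P,q=grip_tcp(atgap(.035,.001),0,-1,0); env.movel(P,velocity=.04,frame=q,guard=20)
st=monitor.sense();print(round(st["clock"],2),st["position"]-P,st["contact_force"].round(1))
env.release()
env.movel(P+[0,0,.11],velocity=.1)
env.reach([.35,-.3,.3],q)
st=monitor.sense();print(round(st["clock"],2),st["contact_force"].round(1))
for n in("scene","top"):
    f=eyes.grab_frame(n);pickle.dump(f,open(n+"7.pkl","wb"));cv2.imwrite(f"pics/{n}7.png",f["frame"][:,:,::-1])
    if n=="top": crop(f,[],(330,95,450,255),5,"t7.png")
    else: crop(f,[],(310,200,470,340),5,"s7.png")
E
```

```text
18.07 [-0.00033802  0.00015697  0.00022236] [-3.3  0.9  6.9]
21.13 [-0.1  1.   0.2]
```

View pics/scene7.png

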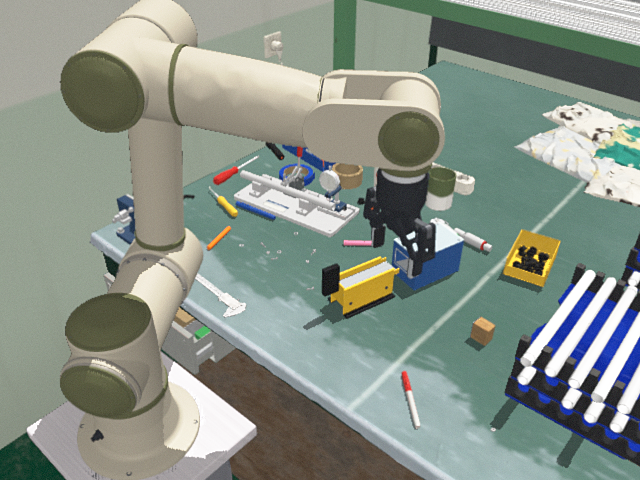

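View pics/top7.png

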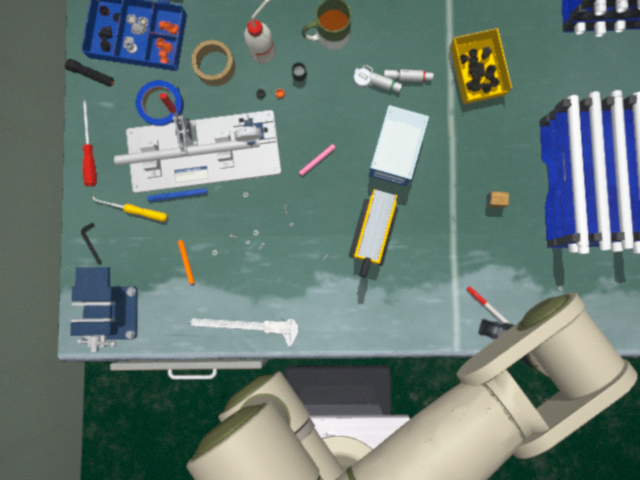

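View pics/t7.png

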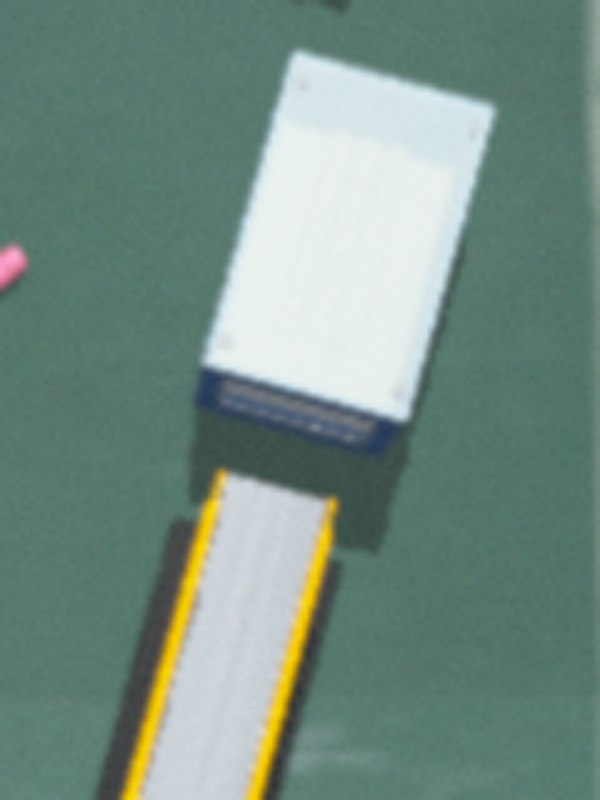

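The tray stands flat and empty, with its nose at about (375,190) in the top view. There are no pins on the bench, and the pens, calliper and wooden block lie where they were. I'm handing the job in.

```bash
python3 - <<'E'
from bench import job
print(job.hand_in())
E
```

```text
the job is handed in; nothing more can be done
None
```

I loaded the pins by tipping the tray, set it back down flat and handed the job in at about 21 s on the robot's clock, against the 48 s limit.

**What I did:** I gripped the black grip and slid and turned the tray along the bench until its nose was square to the slot, about 10 mm away. I then tipped it 30° about its front edge, held it there for 1.5 s, and lowered it. Finally I backed it off about 25 mm, let go and moved the arm clear.

**Last checks:**
- **Pins:** both views show the tray floor empty and no pins on the bench. I could not see inside the magazine under its cover, so I infer that all three are in it.
- **Tray:** it stands flat and free on the bench.
- **Other objects:** the pens, calliper, wooden block and the pink and orange look-alikes appear unmoved in the top view.
- **Forces:** every wrist force I read was below about 10 N.

**Disagreements:** my first fix on the tray was about 4 mm off along its length. I found this from new pictures before the final approach and corrected it. The top view alone also put the tray's yaw about 2° out, but the two-view fit put it within about 0.1°. The nose entered the slot without contact large enough to show in the force readings.

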